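# Shut the dust bin, draw the filter and hold it over the tray

### The job

The dust bin of the floor-cleaning robot has been emptied: press its grey bin lid shut until it snaps past its catch. Then swing the blue flap beside it fully up by its white handle so that it stands open, draw out the black-framed filter hidden beneath, and present it over the middle of the yellow tray, upright as it stood in its bay, with about 10 cm of air between its lower edge and the tray. Finish while still holding it there, still and touching nothing but the gripper, the bin lid still snapped shut and the loose bottle, spare wheel and round tin left where they stand.

Things in the scene. Friction and masses are not known exactly. Their poses are not given: they have to be found in the camera images.
- dust_box: Fixed black box, 110 (x) x 216 (y) x 66 mm high, origin under its centre, x away from the robot at yaw 0. Walls 3, floor 4 mm. Right part (y -108 to -6 mm): emptied bin, grey lid. Left part: filter bay, blue flap, 104 (x) x 109 (y) mm inside, centre y = +50 mm. The filter stands in end guides 22 mm high (3 mm play); above them the bay is clear to its walls.
- bin_lid (a joint): Hinge of the grey bin lid on the box's far (+x) top rim: 0 = shut, grows as it opens (rad, to 1.3). Starts at 0.5 to 0.95. Stiff (0.06 N m): the lid stays where left. Below about 0.09 rad a sprung catch resists with about 5 to 10 N at the front edge; past 0.05 it snaps and holds the lid below 0.02.
- bin_lid_hinge (a point): On the bin lid's hinge line, mid-width, 68 mm above the worktop. Axes turn with the lid: x from front edge to hinge, y along the hinge, z out of the outer face. Lid: 4 mm thick, centred on this line, 117 mm from hinge to front edge, 99 mm wide; a lip hangs 18 mm down at the front.
- bin_lid_edge (a point): Point on the outer (top) face of the bin lid near its front edge, 100 mm from the hinge, mid-width: press here. Axes as bin_lid_hinge.
- filter_flap (a joint): Hinge of the blue filter flap along the same far rim: 0 = shut, grows as it opens, stops at 1.95 rad. Starts shut; no latch. The hinge is stiff (0.09 N m): it stays where it is left. It is out of the gripper's way from about 1.6 rad on.
- filter_flap_hinge (a point): Point on the hinge line of the flap at the middle of its width, 68 mm above the worktop. The flap is 4 mm thick, reaches 111 mm from the hinge to its front edge, 111 mm wide. Axes turn with the flap: x from front edge to hinge, y along the hinge, z out of its outer face.
- filter_flap_handle (a point): Middle of the white bridge handle on the flap: a round bar 10 mm thick and 60 mm long, parallel to the hinge, 34 mm above the flap's outer face, 100 mm in front of the hinge line and 36 mm out from it. Its posts are at its ends, 50 mm clear between them. Axes as filter_flap_hinge.
- dust_filter: Loose pleated dust filter with black frame, 18 mm thick, 94 mm long, 54 mm high as it stands on a long edge in the bay, about 50 g. Origin in the middle of its far large face; own x points up, y along its length, z (thickness) towards the robot. Its top edge stands 8 mm below the rim of the box.
- filter_mid (a point): Centre of the filter block: 27 mm above its lower edge, 27 mm below its top edge. Axes as dust_filter: x up.
- catch_tray: Fixed shallow yellow tray, 140 mm (x) by 120 mm (y), rim 14 mm high, floor 3 mm thick; origin at the centre of its underside on the worktop.
- ipa_bottle: Bystander: grey dropper bottle with red cap, 53 mm across, 158 mm high; origin under its centre.
- spare_wheel: Bystander: black spare wheel lying flat, 65 mm across, 21 mm high; origin under its centre.
- flux_tin: Bystander: white round tin with a green top (the one nearest the robot), 50 mm across, 19 mm high; origin under its centre.

How it is judged:
On the way, in this order (a step that is already met when the one before it is completed fails the run):
1. the bin lid is snapped shut past its catch (value of joint bin_lid below 0.025 rad), for 0.3 s.
2. the blue flap has been swung open and stands (value of joint filter_flap above 1.4 rad), for 0.2 s.
3. the filter has been drawn clear of the box by the gripper (z of filter_mid in the frame of dust_box above 0.095 m and contact force between dust_filter and the fingers above 2 N and contact force between dust_filter and dust_box below 0.05 N), for 0.2 s.
At the end, for the whole second after the job is handed in: Gripper holds the still filter (under 30 mm/s), centre within 35 mm level of the tray's centre and 80 to 190 mm above the worktop, upright within 0.3 rad, touching neither tray nor dust box; bin lid under 0.025 rad, flap over 1.3 rad (value of joint bin_lid below 0.025 rad and value of joint filter_flap above 1.3 rad and horizontal distance between filter_mid and catch_tray below 0.035 m and height (world z) of filter_mid between 0.08 and 0.19 m and angle between filter_mid's own x axis and vertical below 0.3 rad and linear speed of dust_filter below 0.03 m/s and contact force between dust_filter and catch_tray below 0.05 N and contact force between dust_filter and the fingers above 2 N and contact force between dust_filter and dust_box below 0.05 N); the arm keeps its last pose, push and grip.
It fails at once if the bottle is knocked or moved more than 30 mm (distance of ipa_bottle from where it was at the start of the episode above 0.03 m).
It fails at once if the spare wheel is knocked or moved more than 30 mm (distance of spare_wheel from where it was at the start of the episode above 0.03 m).
It fails at once if the tin is knocked or moved more than 30 mm (distance of flux_tin from where it was at the start of the episode above 0.03 m).
It also fails if it takes over 51 s, if anything falls off the work surface, if the arm or the gripper's body presses on something with over 40 N, if the wrist force passes 120 N, or if a joint passes its speed limit or range.

### The arm

A 7-joint arm with a two-finger parallel gripper is mounted at the origin on a cart in front of the work surface, level with it; the furniture and walls round the work are solid. World frame = base frame: x ahead of the robot, y to its left, z up, the work surface at z = 0. Lengths are in m, angles in rad, forces in N, time in s.
With the tool pointing down it reaches from about 0.4 to 0.85 m from the base axis. Payload 10.4 kg.
Tool frame: the origin (TCP) lies at the very end of the fingers, on their centre line; the grasp point (between the pads) lies r.tcp_to_grasp behind it (r.tcp_to_grasp is the distance from the TCP to the grasp point, in m); z points along the fingers, y is the line along which they close (so a half turn about z gives the same grasp; the last joint's range is limited). The gripper opens to 87 mm and grips with 3 to 60 N. Pads are 19 mm wide; open, the fingers measure 117 mm over their backs; the gripper's body (75 mm by 190 mm) begins 51 mm behind the grasp point.
Start: joints at [1.2, 0.332, -0.065, 1.46, 0.022, 1.35, -0.088], TCP at [0.213, -0.588, 0.223] pointing down, gripper open.
Joint ranges: [-2.6, 2.6], [-0.5, 2.12], [-1.47, 1.34], [0.16, 2.42], [-1.27, 4.41], [0.06, 2.06], [-2.6, 2.6]. Speed limits (rad/s): [2.22, 2.22, 2.79, 2.79, 3.14, 3.14, 3.14].

### API

Orientations are given as a unit quaternion [x, y, z, w].
In Python, from bench import monitor, cams, ticket, r gives the robot as it stands.
- The arm moves only by the shell command python3 -m crank 'ROWS' [OPENING] [FORCE]. ROWS is a JSON object whose one key "steps" holds a list of rows, each a list of 2 entries, a list of its own where there are three numbers: the shift along the world's x, y, z in units of 25 mm (1.0 is 25 mm), then the turn, a rotation vector about the world's x, y, z in units of 5 degrees (1.0 is 5 degrees). In form: {"steps": [[[x, y, z], [ax, ay, az]], ...]}. A call has 1 to 10 rows; each row shifts and turns the commanded pose from where the row before left it; what a row does not reach is not made up. A row lasts 1/12 s, in which the tool goes at most 41.7 mm and 7.16 degrees, less where a joint would pass 70% of its speed; a pose out of reach is approached as far as the arm can. A call is refused whole if a number of a shift passes 1 or a number of a turn 1, either way. A call with a gripper value outside its range is refused whole. OPENING is the finger opening in mm, from 0 to 87, set as the call begins (- or left out, the last holds). The fingers move at their own pace and stop on an object; FORCE is the grip in N (left out, the last holds). Time passes only in rows, so rows that do not move let the fingers close. It gives the time, the measured TCP pose, the force, the opening and the grip force at its end, in the units of the state.
- monitor.read_state(): the state, without advancing time (a new reading comes with each control period).
- cams.camera(name): name is "scene" or "top"; returns a dict with "pixels" (400x640x3 uint8, blue, green, red), "z_map" (400x640 float32, m along the optical axis (not along the pixel's ray), 0 where there is no reading), "vfov" (degrees; the focal length in pixels is half the picture's height over the tangent of half this angle, whatever the lens; pixels are square), "cx", "cy" (the principal point, pixels), "k1" (the pictures are not rectified: a ray, as slopes to the right and down, at radius r is drawn at 1 + k1 r^2 times it, then the intrinsics apply), "T" (4x4, takes a point from camera to world coordinates). Camera axes: x right, y up, looking along -z (the intrinsics and any distortion apply to the point x, -y, -z); pixel columns grow to the right and rows downward; lengths in m; the calibration is good to about 2 mm. A picture is of the moment at which its call begins.
- ticket.close_job(): hands the job in; it is judged then, once.
The state is a dict: "time": time; "joint_positions": joint angles; "joint_vel": joint speeds; "joint_torque": joint torques, N m; "ee_pos": TCP position; "eef_rot": TCP orientation; "ft_force": force on the tool from outside, world axes, zero at the start; "torque": the same for the moment, N m; "width": finger opening in m; "grip_force": force on a finger pad.
Only numpy, scipy, OpenCV 4.12 (cv2) and the standard library are available. Lean on these libraries where they do the work, as an engineer would, in place of code of your own. Each camera call takes 0.05 s, during which the arm holds its last target. There are 200 camera calls.

## Working session

There is one attempt and no reset: what is moved stays moved. The work goes in short steps, Python scripts to look and compute and a shell command to move; the robot and the scene stay as the last step left them, time stands still between calls to the robot, and variables do not carry over. Pictures are saved under pics/ and viewed, at most 10 in all, crops included, and the job is handed in when it is done.

```bash
mkdir -p pics; ls
cat > h.py <<'E'
import numpy as np, cv2, sys
from bench import monitor, cams, ticket, r
def cam(n):
    return cams.camera(n)
def f(c): return 200/np.tan(np.radians(c["vfov"])/2)
def rays(c,uv):
    uv=np.atleast_2d(np.asarray(uv,float)); F=f(c)
    K=np.array([[F,0,c["cx"]],[0,F,c["cy"]],[0,0,1]])
    n=cv2.undistortPoints(uv[:,None],K,np.array([c["k1"],0,0,0.]))[:,0]
    d=np.c_[n[:,0],-n[:,1],-np.ones(len(n))]   # depth 1
    return d
def pts(c,uv):   # via depth
    uv=np.atleast_2d(np.asarray(uv)); z=c["z_map"][uv[:,1].astype(int),uv[:,0].astype(int)]
    p=rays(c,uv)*z[:,None]; T=c["T"]; return p@T[:3,:3].T+T[:3,3]
def plane(c,uv,h):
    T=c["T"]; d=rays(c,uv)@T[:3,:3].T; o=T[:3,3]
    return o+d*((h-o[2])/d[:,2])[:,None]
def mask(c,lo,hi):
    return cv2.inRange(cv2.cvtColor(c["pixels"],cv2.COLOR_BGR2HSV),lo,hi)
E
python3 - <<'E'
from h import *
for n in("scene","top"):
    c=cam(n); cv2.imwrite(f"pics/{n}0.png",c["pixels"]); print(n,c["T"].round(3).tolist(),c["vfov"],c["k1"])
print(monitor.read_state(), r.tcp_to_grasp)
E
```

```text
pics
scene [[0.744, 0.494, -0.45, 0.158], [-0.668, 0.568, -0.482, -0.481], [0.018, 0.659, 0.752, 0.875], [0.0, 0.0, 0.0, 1.0]] 42.3364402587702 -0.07972298836653516
top [[0.022, 0.983, -0.183, 0.477], [-1.0, 0.025, 0.013, 0.026], [0.017, 0.183, 0.983, 0.914], [0.0, 0.0, 0.0, 1.0]] 51.01553167044211 -0.027674370949348534
{'time': 0.1, 'joint_positions': array([ 1.20040981,  0.33282503, -0.06466785,  1.46083009,  0.02161312,
        1.3498886 , -0.08849551]), 'joint_vel': array([-0.00201137, -0.00166477, -0.00081461, -0.00361654, -0.00017409,
       -0.00018867,  0.00014618]), 'joint_torque': array([ 1.12114121e-03, -6.24548078e+01,  2.48302723e-02, -3.90721965e+01,
       -6.12081843e-02,  3.65652458e-02,  8.69172459e-05]), 'ee_pos': array([ 0.21287359, -0.58727903,  0.22183621]), 'eef_rot': array([ 9.84918813e-01,  1.73016004e-01, -1.46892695e-04, -6.10344550e-04]), 'ft_force': array([-0.5306361 ,  1.1072958 ,  0.00265123]), 'torque': array([-0.03835917, -0.02670331,  0.00965239]), 'grip_force': 0.0, 'width': 0.08700359602094282} 0.0187
```

View pics/scene0.png

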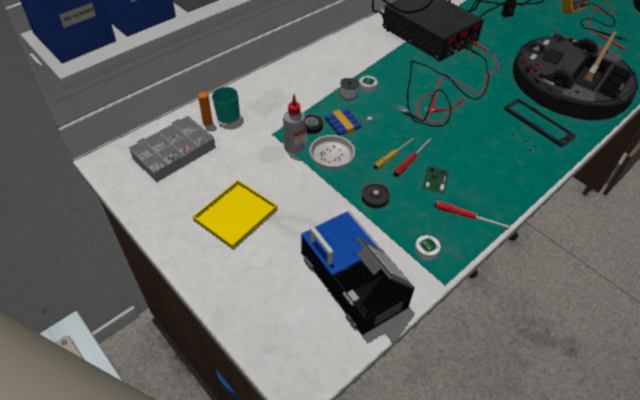

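View pics/top0.png

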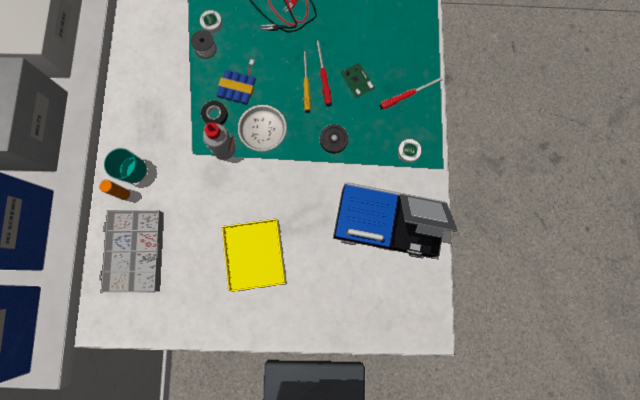

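The top view shows the blue flap at about (366,216), its white handle at (366,236), the half-open grey lid at (428,212), the yellow tray at (254,255), the tin at (410,150), the wheel at (334,138) and the bottle at (215,140). I'll measure these next.

Run:
```python
from h import *
c=cam("top"); s=cam("scene")
def big(m):
    n,l,st,ce=cv2.connectedComponentsWithStats(m); i=1+np.argmax(st[1:,4]); return (l==i).astype(np.uint8)
for nm,k,roi in (("top",c,(330,180,420,260)),("scene",s,(295,205,400,285))):
    m=mask(k,(100,120,60),(125,255,255)); R=np.zeros_like(m); R[roi[1]:roi[3],roi[0]:roi[2]]=255
    m=big(m&R); v,u=np.nonzero(m); P=pts(k,np.c_[u,v]); 
    P=P[np.abs(P[:,2]-.07)<.012]
    print(nm,"flap z med",np.median(P[:,2]),len(P)); rect=cv2.minAreaRect((P[:,:2]*1000).astype(np.float32)); print(rect)
    h=np.array(cv2.boxPoints(rect)).round(0); print(h.tolist())
    m=mask(k,(0,0,150),(180,60,255))&R; v,u=np.nonzero(m); P=pts(k,np.c_[u,v]); q=(P[:,2]>.09)&(P[:,2]<.125); P=P[q]
    print("handle",len(P),P.mean(0).round(4),P.max(0),cv2.minAreaRect((P[:,:2]*1000).astype(np.float32)))
    m=big(mask(k,(22,150,120),(35,255,255))); v,u=np.nonzero(m); P=plane(k,np.c_[u,v],.008); print("tray",cv2.minAreaRect((P[:,:2]*1000).astype(np.float32)))
    # grey lid: depth points in box region
    roi=(395,190,460,240) if nm=="top" else (350,230,415,300)
    R[:]=0; R[roi[1]:roi[3],roi[0]:roi[2]]=255
    m=mask(k,(0,0,70),(180,60,170))&R; v,u=np.nonzero(m); P=pts(k,np.c_[u,v]); P=P[P[:,2]>.06]; print("lid",len(P),P.min(0).round(3),P.max(0).round(3))
    pl=np.c_[P[:,:2],np.ones(len(P))]
    w=np.ones(len(P),bool)
    for _ in range(5):
        a=np.linalg.lstsq(pl[w],P[w,2],rcond=None)[0]; w=np.abs(pl@a-P[:,2])<.004
    print("plane",a.round(3),w.sum(),"tilt",np.arctan(np.hypot(*a[:2])),"az",np.arctan2(a[1],a[0]),P[w].min(0).round(3),P[w].max(0).round(3))
    Q=P[w]; print("top edge pts",Q[Q[:,2]>Q[:,2].max()-.006].mean(0))
for nm,uv,h in (("bottle",(215,130),.158),("tin",(410,150),.019),("wheel",(334,138),.021)): print(nm,plane(c,uv,h),pts(c,uv))
```

```text
top flap z med 0.0705849856319768 2677
((601.5811767578125, -88.056396484375), (113.64514923095703, 108.88063049316406), 80.0666275024414)
[[538.0, -135.0], [645.0, -153.0], [665.0, -41.0], [558.0, -23.0]]
handle 155 [ 0.5591 -0.0791  0.1085] [ 0.56766684 -0.04627177  0.11272157] ((559.360595703125, -79.51844787597656), (67.48275756835938, 8.67961597442627), 80.3173599243164)
tray ((519.3992309570312, 148.0680389404297), (140.22183227539062, 120.59683990478516), 9.45323657989502)
lid 1336 [ 0.477 -0.252  0.065] [0.651 0.026 0.914]
plane [-1.295  0.229  0.948] 1079 tilt 0.920636949708211 az 2.9663578098250567 [ 0.562 -0.252  0.068] [ 0.651 -0.145  0.166]
top edge pts [ 0.57171681 -0.19170504  0.16267912]
scene flap z med 0.0702231544638583 2093
((600.3842163085938, -89.07669067382812), (110.25491333007812, 109.2278823852539), 80.19156646728516)
[[537.0, -134.0], [645.0, -153.0], [664.0, -44.0], [556.0, -25.0]]
handle 125 [ 0.5574 -0.0803  0.1084] [ 0.56622004 -0.04793678  0.11245063] ((557.6296997070312, -80.42925262451172), (65.5360107421875, 7.701557159423828), 80.37824249267578)
tray ((518.7755737304688, 149.19232177734375), (139.7772979736328, 119.53075408935547), 9.435131072998047)
lid 891 [ 0.158 -0.481  0.061] [ 0.658 -0.101  0.875]
plane [-1.1   -0.207  0.737] 214 tilt 0.8417877294836048 az -2.9558791802183157 [ 0.558 -0.233  0.07 ] [ 0.642 -0.168  0.164]
top edge pts [ 0.5632732  -0.2110011   0.16100576]
bottle [[0.74307229 0.21100403 0.158     ]] [[0.4770565  0.02627316 0.91381299]]
tin [[ 0.75739494 -0.19142553  0.019     ]] [[ 0.75630184 -0.19057668  0.02248906]]
wheel [[ 0.77980891 -0.02117673  0.021     ]] [[ 0.77842394 -0.02095967  0.02508425]]
```

The box yaw is about -9.8°. The flap hinge is at about (0.656,-0.098), and the handle measured in both views matches the given geometry. The lid is at about 0.92 rad. I'll move above the lid with the fingers closed.

```bash
python3 -m crank '{"steps":[[[0.94,0.98,0.05],[0,0,0.75]],[[0.94,0.98,0.05],[0,0,0.75]],[[0.94,0.98,0.05],[0,0,0.75]],[[0.94,0.98,0.05],[0,0,0.75]],[[0.94,0.98,0.05],[0,0,0.75]],[[0.94,0.98,0.05],[0,0,0.75]],[[0.94,0.98,0.05],[0,0,0.75]],[[0.94,0.98,0.05],[0,0,0.75]]]}' 0 20
python3 -m crank '{"steps":[[[0.94,0.98,0],[0,0,0.75]],[[0.94,0.98,0],[0,0,0.75]],[[0.94,0.98,0],[0,0,0.75]],[[0.94,0.98,0],[0,0,0.75]],[[0.94,0.98,0],[0,0,0.75]],[[0.94,0.98,0],[0,0,0.75]],[[0.94,0.98,0],[0,0,0.75]],[[0.94,0.98,0],[0,0,0.75]],[[0,0,0],[0,0,0]]]}'
```

```text
time: 0.87
ee_pos: [0.4019, -0.3902, 0.2327]
eef_rot: [0.906, 0.423, -0.0, 0.0]
ft_force: [0.1, -2.3, 0.4]
width: 0.0417
grip_force: 0.0
time: 1.62
ee_pos: [0.5926, -0.1879, 0.2321]
eef_rot: [0.762, 0.647, 0.002, -0.001]
ft_force: [-1.0, 1.9, 0.4]
width: 0.0003
grip_force: 0.0
```

```bash
python3 -m crank '{"steps":[[[0,-0.1,-1],[0,0,0]],[[0,-0.1,-1],[0,0,0]],[[0,-0.1,-1],[0,0,0]],[[0,0,-0.3],[0,0,0]],[[-0.3,0.06,-0.3],[0,0,0]],[[-0.3,0.06,-0.3],[0,0,0]],[[-0.22,0.04,-0.32],[0,0,0]],[[-0.22,0.04,-0.32],[0,0,0]]]}'
python3 -m crank '{"steps":[[[-0.15,0.03,-0.37],[0,0,0]],[[-0.15,0.03,-0.37],[0,0,0]],[[-0.14,0.02,-0.3],[0,0,0]],[[0,0,-0.3],[0,0,0]],[[0,0,-0.2],[0,0,0]],[[0,0,-0.2],[0,0,0]],[[0,0,0],[0,0,0]]]}'
python3 -m crank '{"steps":[[[0,0,-0.1],[0,0,0]],[[0,0,-0.1],[0,0,0]],[[0,0,0],[0,0,0]],[[0,0,0],[0,0,0]]]}'
```

```text
time: 2.28
ee_pos: [0.5631, -0.1981, 0.1193]
eef_rot: [0.766, 0.642, 0.0, 0.0]
ft_force: [0.1, 0.1, 0.7]
width: 0.0008
grip_force: 0.2
time: 2.87
ee_pos: [0.5518, -0.196, 0.0746]
eef_rot: [0.766, 0.642, -0.0, -0.0]
ft_force: [0.8, 0.2, -0.4]
width: 0.0004
grip_force: 0.0
time: 3.2
ee_pos: [0.5522, -0.1961, 0.0706]
eef_rot: [0.766, 0.642, 0.0, 0.0]
ft_force: [-0.6, 0.6, -1.0]
width: 0.0003
grip_force: 0.0
```

Run:
```python
from h import *
c=cam("top"); s=cam("scene")
cv2.imwrite("pics/a.png",np.vstack([cv2.resize(c["pixels"][150:290,300:480],None,fx=2,fy=2),cv2.resize(s["pixels"][180:320,270:450],None,fx=2,fy=2)]))
```

```text
(no output)
```

View pics/a.png

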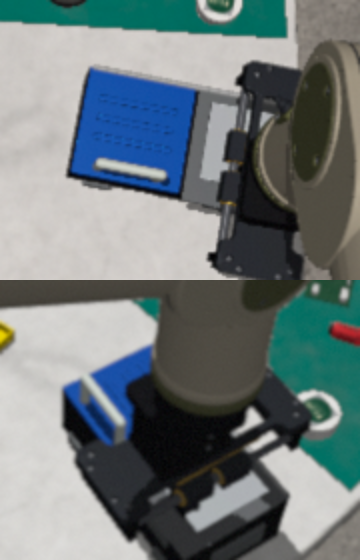

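The lid looks nearly flat under the fingers. I'll push a little further to confirm contact with a closed lid.

```bash
for i in 1; do python3 -m crank '{"steps":[[[0,0,-0.15],[0,0,0]],[[0,0,-0.1],[0,0,0]],[[0,0,0],[0,0,0]],[[0,0,0],[0,0,0]]]}'; done
```

```text
time: 3.63
ee_pos: [0.5524, -0.1963, 0.069]
eef_rot: [0.767, 0.642, -0.0, 0.001]
ft_force: [-21.1, 5.8, 46.5]
width: 0.0002
grip_force: 23.2
```

```bash
python3 -m crank '{"steps":[[[0,0,1],[0,0,0]],[[0,0,1],[0,0,0]],[[0,0,1],[0,0,0]],[[0,0.4,0.5],[0,0,0]],[[0.04,0.85,0],[0,0,0]],[[0.04,0.85,0],[0,0,0]],[[0.04,0.85,0],[0,0,0]],[[0.04,0.85,0],[0,0,0]],[[0.04,0.85,0],[0,0,0]],[[0,0,0],[0,0,0]]]}' 45 12
python3 - <<'E'
from h import *
bx=np.array([.985,-.171]);by=np.array([.171,.985]);H=np.array([.637,-.203])
for n in("top","scene"):
    c=cam(n); v,u=np.mgrid[180:300,300:460]; P=pts(c,np.c_[u.ravel(),v.ravel()]); q=P[:,:2]-H; d=-(q@bx); w=q@by
    for a,b in((10,30),(40,60),(70,90),(95,112)):
        m=(d>a/1e3)&(d<b/1e3)&(abs(w)<.04)&(P[:,2]>.03)&(P[:,2]<.11); print(n,a,m.sum(),np.median(P[m,2]).round(4) if m.any() else None)
print(monitor.read_state()["ee_pos"])
cv2.imwrite("pics/b.png",cv2.resize(cam("scene")["pixels"][160:320,240:480],None,fx=2.5,fy=2.5))
E
```

```text
time: 4.47
ee_pos: [0.557, -0.0736, 0.1515]
eef_rot: [0.764, 0.645, 0.001, -0.001]
ft_force: [0.3, -0.5, -0.4]
width: 0.0443
grip_force: 0.0
top 10 0 None
top 40 0 None
top 70 0 None
top 95 0 None
scene 10 394 0.0711
scene 40 420 0.071
scene 70 359 0.0711
scene 95 267 0.0697
[ 0.55683082 -0.07835044  0.15139537]
```

View pics/b.png

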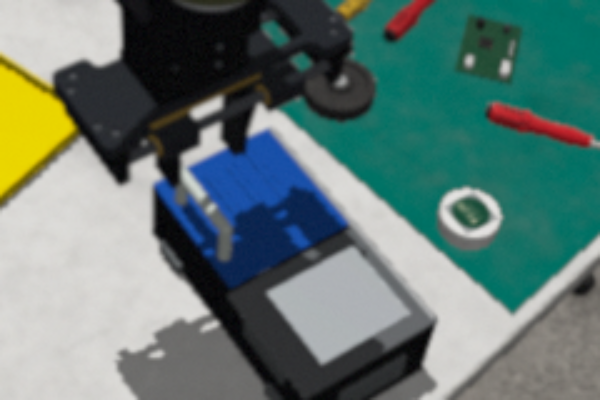

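The lid lies flat at 0.071 along its whole length, so it is shut. The fingers straddle the handle, so I'll descend and grip it.

```bash
python3 -m crank '{"steps":[[[0,0,-0.9],[0,0,0]],[[0,0,-0.9],[0,0,0]],[[0.05,0,-0.84],[0,0,0]],[[0,0,0],[0,0,0]]]}'
python3 -m crank '{"steps":[[[0,0,0],[0,0,0]],[[0,0,0],[0,0,0]],[[0,0,0],[0,0,0]],[[0,0,0],[0,0,0]],[[0,0,0],[0,0,0]]]}' 0 12
```

```text
time: 4.95
ee_pos: [0.5556, -0.0809, 0.0817]
eef_rot: [0.767, 0.642, -0.002, -0.002]
ft_force: [-1.9, 0.8, -0.6]
width: 0.0447
grip_force: 0.0
time: 5.37
ee_pos: [0.5588, -0.08, 0.0868]
eef_rot: [0.767, 0.642, 0.0, 0.001]
ft_force: [0.1, 0.5, 0.4]
width: 0.0194
grip_force: 0.0
```

```bash
python3 -m crank '{"steps":[[[0,0,0],[0,0,0]],[[0,0,0],[0,0,0]],[[0,0,0],[0,0,0]],[[0,0,0],[0,0,0]]]}' 0 12
python3 -m crank '{"steps":[[[0.18,-0.03,0.39],[0,0,0]],[[0.18,-0.03,0.38],[0,0,0]],[[0.25,-0.04,0.34],[0,0,0]],[[0.25,-0.05,0.34],[0,0,0]],[[0.31,-0.05,0.28],[0,0,0]],[[0.32,-0.06,0.28],[0,0,0]],[[0,0,0],[0,0,0]]]}'
python3 - <<'E'
from h import *
cv2.imwrite("pics/c.png",cv2.resize(cam("scene")["pixels"][160:320,240:480],None,fx=2,fy=2))
E
```

```text
time: 5.7
ee_pos: [0.559, -0.08, 0.0863]
eef_rot: [0.766, 0.642, 0.001, 0.001]
ft_force: [3.9, -0.4, 2.0]
width: 0.0091
grip_force: 12.0
time: 6.28
ee_pos: [0.5961, -0.0864, 0.1383]
eef_rot: [0.767, 0.642, -0.0, -0.0]
ft_force: [-8.0, -0.1, 11.4]
width: 0.0095
grip_force: 12.0
```

View pics/c.png

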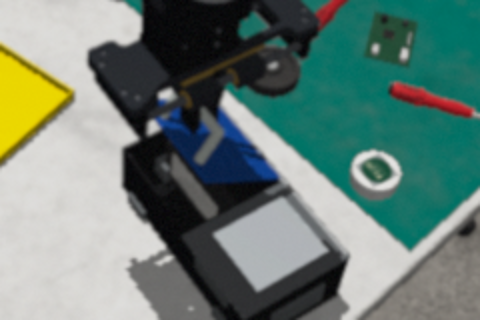

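The flap is following the gripper, and the filter's pleats show in the bay at crop (190,180). I'll continue the arc.

```bash
python3 -m crank '{"steps":[[[0.36,-0.06,0.21],[0,0,0]],[[0.36,-0.06,0.21],[0,0,0]],[[0.4,-0.07,0.14],[0,0,0]],[[0.4,-0.07,0.13],[0,0,0]],[[0.41,-0.07,0.05],[0,0,0]],[[0.42,-0.07,0.05],[0,0,0]],[[0.41,-0.07,-0.03],[0,0,0]],[[0.42,-0.07,-0.03],[0,0,0]]]}'
python3 -m crank '{"steps":[[[0.4,-0.07,-0.11],[0,0,0]],[[0.4,-0.07,-0.12],[0,0,0]],[[0.37,-0.06,-0.19],[0,0,0]],[[0.37,-0.07,-0.19],[0,0,0]],[[0.34,-0.06,-0.25],[0,0,0]],[[0,0,0],[0,0,0]]]}'
python3 - <<'E'
from h import *
c=cam("scene"); t=cam("top")
cv2.imwrite("pics/d.png",np.hstack([cv2.resize(c["pixels"][160:320,270:450],None,fx=2.2,fy=2.2),cv2.resize(t["pixels"][150:310,300:480],None,fx=2.2,fy=2.2)]))
E
```

```text
time: 7.0
ee_pos: [0.6753, -0.1002, 0.1551]
eef_rot: [0.767, 0.642, -0.0, -0.0]
ft_force: [-1.5, -1.1, 0.3]
width: 0.0091
grip_force: 12.0
time: 7.5
ee_pos: [0.7235, -0.1086, 0.1321]
eef_rot: [0.767, 0.642, 0.0, 0.0]
ft_force: [2.1, -1.2, 1.6]
width: 0.0095
grip_force: 12.0
```

View pics/d.png

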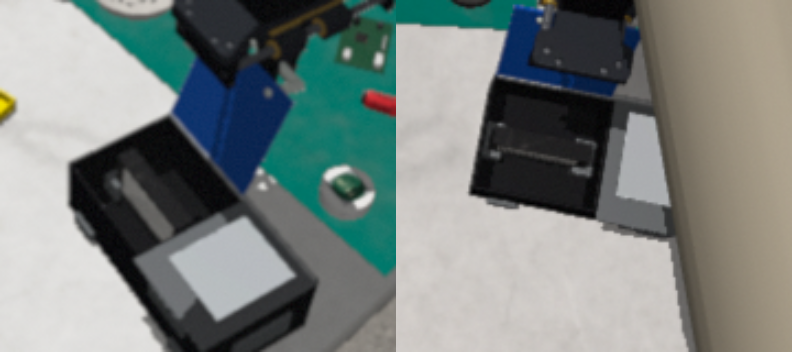

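The flap stands well past vertical and the filter is visible in the middle of the bay. I'll release the handle, lift, and measure the filter.

```bash
python3 -m crank '{"steps":[[[0,0,0],[0,0,0]],[[0,0,0],[0,0,0]],[[0,0,0],[0,0,0]],[[0,0,0],[0,0,0]]]}' 22 12
python3 -m crank '{"steps":[[[0,0,0.5],[0,0,0]],[[0,0,0.8],[0,0,0]],[[0,0,1],[0,0,0]],[[0,0,1],[0,0,0]],[[0,0,1],[0,0,0]],[[0,0,0],[0,0,0]]]}'
python3 - <<'E'
from h import *
bx=np.array([.985,-.171]);by=np.array([.171,.985]);H=np.array([.6557,-.098])
for n in("top","scene"):
    c=cam(n); v,u=np.mgrid[140:310,280:480]; uv=np.c_[u.ravel(),v.ravel()]; P=pts(c,uv); q=P[:,:2]-H; d=-(q@bx); w=q@by
    m=(d>.006)&(d<.102)&(abs(w)<.05)&(P[:,2]>.048)&(P[:,2]<.066); 
    print(n,m.sum(),np.percentile(P[m,2],[10,50,90]).round(4),"d",np.percentile(d[m],[2,25,50,75,98]).round(4),"w",np.percentile(w[m],[2,50,98]).round(4))
    print(cv2.minAreaRect((P[m][:,:2]*1000).astype(np.float32)))
    # flap inclination
    m=(abs(w)<.05)&(P[:,2]>.085)&(P[:,2]<.18)&(d<.03)&(d>-.08)&(mask(c,(100,80,40),(125,255,255))[uv[:,1],uv[:,0]]>0)
    if m.sum()>20: k=np.polyfit(P[m,2],d[m],1); print("flap",m.sum(),k, "theta",np.pi/2-np.arctan(k[0]),P[m,2].max())
print(monitor.read_state()["ee_pos"])
E
```

```text
time: 7.93
ee_pos: [0.7217, -0.1078, 0.1329]
eef_rot: [0.766, 0.642, -0.0, -0.0]
ft_force: [1.1, -0.1, -0.2]
width: 0.0206
grip_force: 0.0
time: 8.43
ee_pos: [0.7237, -0.1078, 0.2478]
eef_rot: [0.767, 0.642, 0.003, 0.003]
ft_force: [0.3, 0.3, 0.9]
width: 0.0219
grip_force: 0.0
top 404 [0.0563 0.0583 0.0602] d [0.045  0.0493 0.054  0.0586 0.0624] w [-0.0446  0.0008  0.0462]
((603.060302734375, -88.35090637207031), (94.23160552978516, 18.249114990234375), 80.18064880371094)
flap 1192 [-0.33729364  0.02351212] theta 1.896106913420169 0.17552990629922627
scene 426 [0.0549 0.0578 0.06  ] d [0.0455 0.0503 0.0553 0.0606 0.0634] w [-0.0474 -0.0039  0.0436]
((601.9345703125, -90.25944519042969), (95.66998291015625, 19.92300033569336), 80.40605163574219)
flap 1739 [-0.32857672  0.02311506] theta 1.8882598383414368 0.1764594024238676
[ 0.72253098 -0.10788061  0.24256245]
```

The filter's top is centred at (0.6025,-0.089), z 0.058, and its 94 x 18 footprint matches. The flap is at about 1.89 rad. A vertical gripper body (±95 mm along box x) would hit the flap, so I'll tilt the tool 18° towards the robot, then descend.

```bash
python3 -m crank '{"steps":[[[-0.94,0.15,0.1],[0,0,0]],[[-0.94,0.15,0],[-0.154,-0.887,0]],[[-0.94,0.15,0],[-0.154,-0.887,0]],[[-0.94,0.15,0],[-0.154,-0.887,0]],[[-0.94,0.15,0],[-0.154,-0.887,0]],[[0,0,0],[0,0,0]],[[0,0,0],[0,0,0]]]}' 36 15
python3 - <<'E'
from h import *
from scipy.spatial.transform import Rotation as R
s=monitor.read_state(); M=R.from_quat(s["eef_rot"]).as_matrix(); print(s["ee_pos"],s["width"],M.round(3).tolist(),s["joint_positions"].round(2))
print("units to target",((np.array([.6045,-.089,.043])-s["ee_pos"])/.025).round(2))
E
```

```text
time: 9.12
ee_pos: [0.6019, -0.0897, 0.2418]
eef_rot: [0.757, 0.635, 0.098, 0.119]
ft_force: [0.3, -0.2, 1.1]
width: 0.0364
grip_force: 0.0
[ 0.60186181 -0.0896939   0.24176344] 0.03642273533977494 [[0.175, 0.938, 0.3], [0.985, -0.166, -0.055], [-0.002, 0.305, -0.952]] [ 0.6   0.1  -0.58  1.75  0.12  1.01 -0.19]
units to target [ 0.11  0.03 -7.95]
```

```bash
python3 -m crank '{"steps":[[[0.1,0,-0.9],[0,0,0]],[[0,0,-0.9],[0,0,0]],[[0,0,-0.9],[0,0,0]],[[0,0,-0.9],[0,0,0]],[[0,0,-0.6],[0,0,0]],[[0,0,-0.6],[0,0,0]],[[0,0,-0.6],[0,0,0]],[[0,0,-0.4],[0,0,0]],[[0,0,0],[0,0,0]]]}'
python3 - <<'E'
from h import *
c=cam("scene"); t=cam("top"); s=monitor.read_state(); print(s["ee_pos"],s["ft_force"])
cv2.imwrite("pics/e.png",np.hstack([cv2.resize(c["pixels"][140:300,270:450],None,fx=2.2,fy=2.2),cv2.resize(t["pixels"][150:310,300:480],None,fx=2.2,fy=2.2)]))
E
```

```text
time: 9.87
ee_pos: [0.6076, -0.0892, 0.0954]
eef_rot: [0.757, 0.635, 0.099, 0.117]
ft_force: [-0.8, 0.2, 0.4]
width: 0.036
grip_force: 0.0
[ 0.60858592 -0.08934451  0.09801159] [-0.43716343 -0.33845947  0.16084881]
```

View pics/e.png

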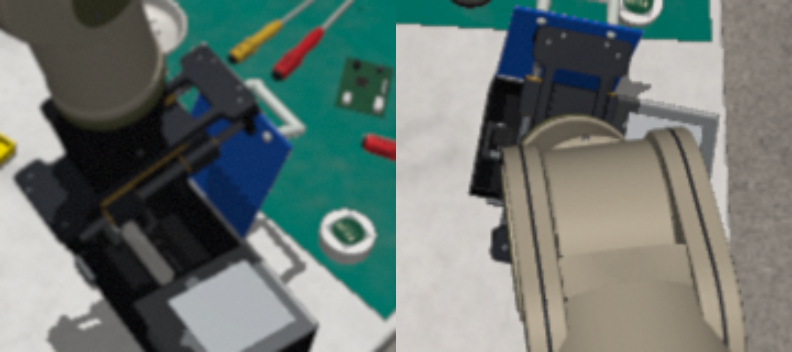

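The fingers straddle the filter, and the body clears the flap so far. I'll descend to the grasp height in two steps, watching the force.

```bash
python3 -m crank '{"steps":[[[-0.1,0,-0.4],[0,0,0]],[[0,0,-0.4],[0,0,0]],[[0,0,-0.3],[0,0,0]],[[0,0,0],[0,0,0]],[[0,0,0],[0,0,0]]]}'
python3 -m crank '{"steps":[[[0,0,-0.35],[0,0,0]],[[0,0,-0.35],[0,0,0]],[[0,0,-0.3],[0,0,0]],[[0,0,0],[0,0,0]],[[0,0,0],[0,0,0]]]}'
```

```text
time: 10.38
ee_pos: [0.605, -0.0894, 0.0698]
eef_rot: [0.757, 0.635, 0.1, 0.118]
ft_force: [0.3, -0.5, 0.5]
width: 0.0362
grip_force: 0.0
time: 10.8
ee_pos: [0.6049, -0.0893, 0.0446]
eef_rot: [0.757, 0.635, 0.1, 0.118]
ft_force: [0.2, -0.0, 0.4]
width: 0.0357
grip_force: 0.0
```

```bash
python3 -m crank '{"steps":[[[0,0,0],[0,0,0]],[[0,0,0],[0,0,0]],[[0,0,0],[0,0,0]],[[0,0,0],[0,0,0]],[[0,0,0],[0,0,0]],[[0,0,0],[0,0,0]],[[0,0,0],[0,0,0]]]}' 0 15
```

```text
time: 11.38
ee_pos: [0.6056, -0.0895, 0.0458]
eef_rot: [0.757, 0.634, 0.1, 0.119]
ft_force: [-1.7, -0.6, 4.5]
width: 0.0194
grip_force: 14.8
```

```bash
python3 -m crank '{"steps":[[[0,0,0.3],[0,0,0]],[[0,0,0.3],[0,0,0]],[[0,0,0.3],[0,0,0]],[[0,0,0.3],[0,0,0]],[[0,0,0],[0,0,0]]]}' 0 20
python3 -m crank '{"steps":[[[0,0,0.5],[0,0,0]],[[0,0,0.5],[0,0,0]],[[0,0,0.6],[0,0,0]],[[0,0,0.6],[0,0,0]],[[0,0,0.6],[0,0,0]],[[0,0,0.6],[0,0,0]],[[0,0,0.4],[0,0,0]],[[0,0,0],[0,0,0]],[[0,0,0],[0,0,0]]]}'
python3 - <<'E'
from h import *
c=cam("scene"); s=monitor.read_state(); print(s["ee_pos"],s["width"],s["ft_force"])
cv2.imwrite("pics/f.png",cv2.resize(c["pixels"][120:300,250:450],None,fx=3,fy=3))
E
```

```text
time: 11.8
ee_pos: [0.6069, -0.0896, 0.078]
eef_rot: [0.757, 0.634, 0.102, 0.12]
ft_force: [0.6, -0.4, -0.0]
width: 0.0178
grip_force: 19.5
time: 12.55
ee_pos: [0.6056, -0.0895, 0.1711]
eef_rot: [0.757, 0.634, 0.101, 0.119]
ft_force: [0.0, 0.7, -0.2]
width: 0.0178
grip_force: 19.5
[ 0.60509505 -0.08950294  0.17009841] 0.017986778733188248 [-0.58107502  0.2771858  -2.03596674]
```

View pics/f.png

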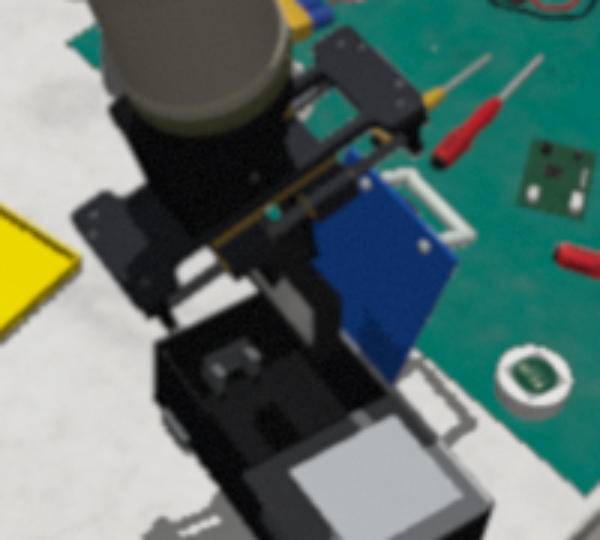

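The filter is held flush (17.8 mm) and clear of the box. I'll bring it upright while backing off from the flap, then carry it over the tray.

```bash
python3 -m crank '{"steps":[[[-0.86,0,0.2],[0.154,0.887,0]],[[-0.86,0,0.2],[0.154,0.887,0]],[[-0.86,0,0.2],[0.154,0.887,0]],[[-0.86,0,0.2],[0.154,0.887,0]],[[0,0.5,0],[0,0,0]],[[0,0.8,0],[0,0,0]],[[0,0.9,0],[0,0,0]],[[0,0.9,0],[0,0,0]],[[0,0.9,0],[0,0,0]],[[0,0.9,0],[0,0,0]]]}'
python3 -m crank '{"steps":[[[0,0.9,-0.2],[0,0,0]],[[0,0.9,-0.3],[0,0,0]],[[0,0.9,-0.4],[0,0,0]],[[0,0.8,-0.4],[0,0,0]],[[0,0.6,-0.3],[0,0,0]],[[0,0.4,-0.2],[0,0,0]],[[0,0,0],[0,0,0]],[[0,0,0],[0,0,0]],[[0,0,0],[0,0,0]],[[0,0,0],[0,0,0]]]}'
python3 - <<'E'
from h import *
c=cam("scene"); t=cam("top"); s=monitor.read_state(); print(s["ee_pos"],s["eef_rot"].round(3),s["width"],s["grip_force"])
# filter in scene: points in gripper neighbourhood
p=s["ee_pos"]
for n,k in(("scene",c),("top",t)):
    v,u=np.mgrid[0:400,0:640]; P=pts(k,np.c_[u.ravel(),v.ravel()])
    q=P[:,:2]-p[:2]; d=q@np.array([.985,-.171]); w=q@np.array([.171,.985])
    m=(abs(d)<.04)&(abs(w)<.06)&(P[:,2]>.06)&(P[:,2]<p[2]-.003)
    print(n,m.sum())
    if m.sum()>20:
        print(P[m].min(0),P[m].max(0),"z low",np.percentile(P[m,2],2),"w",np.percentile(w[m],[2,98]),"d/z slope",np.polyfit(P[m,2],d[m],1))
    q=P[:,:2]-np.array([.637,-.203]); d=-(q@[.985,-.171]); w=q@[.171,.985]
    m=(d>.01)&(d<.11)&(abs(w)<.04)&(P[:,2]>.05)&(P[:,2]<.11); print("lid z",np.percentile(P[m,2],[2,50,98]) if m.any() else 0)
cv2.imwrite("pics/g.png",np.hstack([c["pixels"][80:330,170:470],t["pixels"][80:330,180:480]]))
E
```

```text
time: 13.43
ee_pos: [0.519, 0.0347, 0.1893]
eef_rot: [0.766, 0.642, -0.001, -0.001]
ft_force: [0.5, 0.1, 0.2]
width: 0.0177
grip_force: 19.4
time: 14.27
ee_pos: [0.5198, 0.1443, 0.1457]
eef_rot: [0.767, 0.642, -0.001, -0.001]
ft_force: [0.3, -0.1, -0.6]
width: 0.0182
grip_force: 19.4
[0.5197793  0.14459082 0.14578492] [ 0.767  0.642 -0.    -0.001] 0.017752996119752115 19.402502244338393
scene 418
[0.49270839 0.09534506 0.10346038] [0.51609414 0.19276267 0.14247507] z low 0.10743685816130209 w [-0.04907042  0.04301844] d/z slope [ 0.26116161 -0.04501177]
lid z [0.06753741 0.0708112  0.07404318]
top 48
[0.49321952 0.09825834 0.10721185] [0.51312638 0.11350058 0.14152112] z low 0.10734097460919699 w [-0.04680461 -0.03365086] d/z slope [ 0.20318777 -0.03669836]
lid z [0.06826898 0.07152524 0.07469987]
```

View pics/g.png

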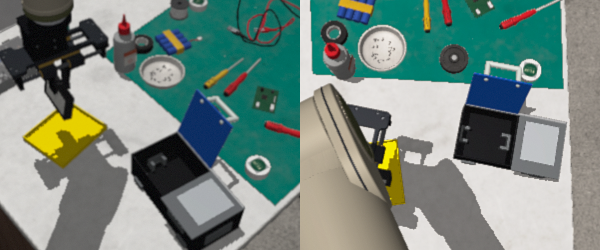

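The filter hangs over the tray, but its face slopes about 0.2–0.26 rad relative to the now-vertical tool. I'll tilt back to bring it upright and re-measure.

```bash
python3 -m crank '{"steps":[[[0,0.16,0],[-0.11,-0.64,0]],[[0,0,0],[-0.11,-0.64,0]],[[0,0,0],[-0.11,-0.64,0]],[[0,0,0],[-0.11,-0.64,0]],[[0,0,0],[0,0,0]],[[0,0,0],[0,0,0]],[[0,0,0],[0,0,0]],[[0,0,0],[0,0,0]]]}'
python3 - <<'E'
from h import *
c=cam("scene"); s=monitor.read_state(); p=s["ee_pos"]; print(p,s["joint_vel"].round(3),s["grip_force"],s["width"])
v,u=np.mgrid[0:400,0:640]; P=pts(c,np.c_[u.ravel(),v.ravel()])
q=P[:,:2]-p[:2]; d=q@np.array([.985,-.171]); w=q@np.array([.171,.985])
m=(abs(d)<.04)&(abs(w)<.06)&(P[:,2]>.06)&(P[:,2]<p[2]-.003)
for a in(m,m&(P[:,2]>.115)&(abs(w)<.04)):
    print(a.sum(),np.percentile(P[a,2],[2,98]),"w",np.percentile(w[a],[2,98]),"d",np.percentile(d[a],[2,50,98]),np.polyfit(P[a,2],d[a],1), np.polyfit(w[a],d[a],1))
E
```

```text
time: 15.03
ee_pos: [0.52, 0.1491, 0.1456]
eef_rot: [0.762, 0.638, 0.072, 0.085]
ft_force: [-0.4, -0.9, -0.3]
width: 0.0178
grip_force: 19.4
[0.51991283 0.14923236 0.14546154] [-0.001 -0.001 -0.002  0.006  0.001 -0.005 -0.004] 19.40867875702679 0.017949004200351067
268 [0.10458848 0.14165012] w [-0.04929019  0.03964215] d [-0.01131178 -0.00897018  0.00552646] [ 0.06496392 -0.01447685] [-0.10188305 -0.0092471 ]
66 [0.11565722 0.141939  ] w [-0.03713211  0.00911293] d [-0.01067379 -0.0092707  -0.00828144] [-0.04347933 -0.00386563] [-0.00575446 -0.00951085]
```

The filter face is now within about 0.05 rad of vertical, centred on the tray, with its lower edge at about 0.104. Lid and flap are as required, so I'm handing in.

```bash
python3 -c "
from bench import ticket; print(ticket.close_job())"
```

```text
the job is handed in; nothing more can be done
None
```

I handed the job in at about 15 s, with no verdict shown: the bin lid is pressed flat, the flap stands at about 1.89 rad, and the filter is held still and upright (within about 0.05 rad) over the tray centre with about 10 cm of air beneath it; the bottle, wheel and tin looked untouched in the last pictures.

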